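# Put the batteries away on the electronics bench

## Task

Put every battery away in the place of its own colour: the blue and yellow round cells in their cradles, lying in the groove between the end stops, the red pack flat inside the red outline, and the green block upright inside the green outline, these two lined up with the long side of their outline (either way round will do). Lower each one into place rather than dropping it, let go of everything, and leave the multimeter and the wire spool where they are.

Things in the scene. Friction and masses are not known exactly. Their poses are not given: they have to be found in the camera images.
- cell_blue: blue round battery cell, black band and steel nub at one end, lying on its side on the bench, free to roll: 33 mm diameter, 61 mm long, about 0.16 kg. Origin mid-length on the cell's axis (16.5 mm above the bench at the start); x runs along the cell to the nub end. Its y and z axes turn as it rolls.
- cell_yellow: yellow round battery cell, black band and steel nub at one end, lying on its side on the bench, free to roll: 33 mm diameter, 61 mm long, about 0.16 kg. Origin mid-length on the cell's axis (16.5 mm above the bench at the start); x runs along the cell to the nub end. Its y and z axes turn as it rolls.
- pack_red: red hard-case battery pack lying flat, 96 mm (x) by 46 mm (y), 25 mm high, black label and two small brass sockets on top. Origin at the centre of its underside, x along its length, z up. About 0.2 kg.
- block_green: small green block battery standing upright, 26.5 mm (x) by 17.5 mm (y), body 46 mm high, with two steel snap terminals side by side along x on its black top, 2.5 mm higher. Origin at the centre of its underside, z up. About 0.045 kg.
- cradle_blue: blue cradle, fixed to the bench: base 94 (x) by 56 (y) by 6 mm. A shallow V groove along x holds the cell in two saddles (19.5 to 39.5 mm from the middle, 18 mm high; gap between them for fingers), with end stops 20 mm high, 79 mm apart inside. Origin: centre of underside, z up. A seated cell's axis lies along x, 28 mm above the origin; nub either way.
- cradle_yellow: yellow cradle, fixed to the bench: base 94 (x) by 56 (y) by 6 mm. A shallow V groove along x holds the cell in two saddles (19.5 to 39.5 mm from the middle, 18 mm high; gap between them for fingers), with end stops 20 mm high, 79 mm apart inside. Origin: centre of underside, z up. A seated cell's axis lies along x, 28 mm above the origin; nub either way.
- pad_red: flat white board fixed to the bench, 128 mm (x) by 78 mm (y), top 6 mm above the bench, with a red painted outline for the red pack: 112 mm (x) by 62 mm (y) inside the 5 mm line. Origin at the centre of its underside, x along the outline's length, z up.
- pad_green: small flat white board fixed to the bench, 58.5 mm (x) by 49.5 mm (y), top 6 mm above the bench, with a green painted outline for the green block: 42.5 mm (x) by 33.5 mm (y) inside the 5 mm line. Origin at the centre of its underside, x along the outline's longer side, z up.
- meter: bystander, leave alone: black and grey multimeter lying loose on the bench beyond the work, 85 mm (x) by 165 mm (y), 43 mm high. Origin at the centre of its underside.
- spool: bystander, leave alone: loose aluminium wire spool standing on end at the right (-y) of the work, 54 mm in diameter, 42 mm high. Origin at the centre of its underside.
Mind the look-alikes: they are no part of the job. There is more than one size of the pack_red; the job needs the largest.

How it is judged (in metres and radians):
At the end, for the whole second after the job is handed in: Each cell in its cradle: within 10.5 mm of the middle along the groove, 5 mm across, 3 mm of the seated height, 0.15 rad of the groove. Pack and block on their own boards, within 10 mm of the outline's centre each way and 0.35 rad of its long side, upright within 0.08 rad. All at rest (x of cell_blue in the frame of cradle_blue between -0.0105 and 0.0105 m and y of cell_blue in the frame of cradle_blue between -0.005 and 0.005 m and z of cell_blue in the frame of cradle_blue between 0.0251 and 0.0311 m and angle between the x axis of cell_blue and the x axis of cradle_blue, either way round below 0.15 rad and x of cell_yellow in the frame of cradle_yellow between -0.0105 and 0.0105 m and y of cell_yellow in the frame of cradle_yellow between -0.005 and 0.005 m and z of cell_yellow in the frame of cradle_yellow between 0.0251 and 0.0311 m and angle between the x axis of cell_yellow and the x axis of cradle_yellow, either way round below 0.15 rad and x of pack_red in the frame of pad_red between -0.01 and 0.01 m and y of pack_red in the frame of pad_red between -0.01 and 0.01 m and z of pack_red in the frame of pad_red between 0.003 and 0.009 m and angle between the x axis of pack_red and the x axis of pad_red, either way round below 0.35 rad and angle between each of pack_red, block_green's own z axis and vertical below 0.08 rad and x of block_green in the frame of pad_green between -0.01 and 0.01 m and y of block_green in the frame of pad_green between -0.01 and 0.01 m and z of block_green in the frame of pad_green between 0.003 and 0.009 m and angle between the x axis of block_green and the x axis of pad_green, either way round below 0.35 rad and linear speed of each of cell_blue, cell_yellow, pack_red, block_green below 0.02 m/s and angular speed of each of cell_blue, cell_yellow, pack_red, block_green below 0.3 rad/s); the robot touches nothing.
It fails at once if meter pushed more than 15 mm (distance of meter from where it was at the start of the episode above 0.015 m).
It fails at once if spool pushed more than 15 mm (distance of spool from where it was at the start of the episode above 0.015 m).
It fails at once if a battery dropped or thrown: moving faster than 0.9 m/s (a fall of about 4 cm) while the fingers do not hold it ((linear speed of cell_blue above 0.9 m/s and contact force between cell_blue and the fingers below 0.05 N) or (linear speed of cell_yellow above 0.9 m/s and contact force between cell_yellow and the fingers below 0.05 N) or (linear speed of pack_red above 0.9 m/s and contact force between pack_red and the fingers below 0.05 N) or (linear speed of block_green above 0.9 m/s and contact force between block_green and the fingers below 0.05 N)).
It also fails if it takes over 109 s, if anything falls off the work surface, if the arm or the gripper's body presses on something with over 40 N, if the wrist force passes 120 N, or if a joint passes its speed limit or range.

## Robot

A 7-joint arm with a two-finger parallel gripper is mounted at the origin on the work surface. World frame = base frame: x ahead of the robot, y to its left, z up, the work surface at z = 0. Lengths are in mm, angles in rad, forces in N, time in s.
With the tool pointing down it reaches from about 425 to 950 mm from the base axis. Payload 4.7 kg.
Tool frame: the origin (TCP) lies at the very end of the fingers, on their centre line; the grasp point (between the pads) lies 19 mm behind it; x points along the fingers, z is the direction in which the jaws open and shut, and the axes are right-handed (so a half turn about x gives the same grasp; the last joint's range is limited). The gripper opens to 87 mm and grips with 3 to 60 N. Pads are 19 mm wide; open, the fingers measure 117 mm over their backs; the gripper's body (75 mm by 190 mm) begins 51 mm behind the grasp point.
Start: joints at [1.108, 0.469, -0.049, 1.532, 0.024, 1.141, -0.082], TCP at [283.765, -612.476, 222.573] pointing down, gripper open.
Joint ranges: [-2.59, 2.59], [-0.33, 1.99], [-1.39, 1.29], [0.1, 2.45], [-1.04, 4.18], [0.21, 1.99], [-2.66, 2.66]. Speed limits (rad/s): [2.57, 2.57, 3.14, 3.14, 3.14, 3.14, 3.14].

## Interface

Orientations are given as a 3x3 rotation matrix whose columns are the frame's x, y, z axes.
In Python, from bench import env gives the robot as it stands.
- The arm moves only by the tool send_rows, never from a script. Its argument "deltas" is one flat list of numbers, 7 for each row, row after row: the shift along the tool's x, y, z in mm, then the turn, a rotation vector about the tool's x, y, z in rad, then the opening, from -1 (shut) to 1 (fully open), so that 0 is half open. In form: [tx, ty, tz, ax, ay, az, gripper, tx, ty, tz, ax, ay, az, gripper, ...]. A call has 1 to 20 rows; each row is the pose to reach, as a shift and turn from the pose commanded when the call began, along the tool's axes at that moment; what a row does not reach only later rows make up. A row lasts 1/8 s, in which the tool goes at most 62.5 mm and 10.7 degrees, less where a joint would pass 70% of its speed; a pose out of reach is approached as far as the arm can. A call with a gripper value outside its range is refused whole. The fingers move at their own pace and stop on an object; "force" is the grip in N (left out, the last holds). Time passes only in rows, so rows that repeat a pose let the fingers close. It gives the time, the measured TCP pose, the force and the opening at its end, in the units of the state.
- env.sense(): the state, without advancing time (a new reading comes with each control period).
- env.read_camera(name): name is "side" or "top"; returns a dict with "frame" (384x512x3 uint8, red, green, blue), "K" (3x3 intrinsics, pixels), "T" (4x4, takes a point from camera to world coordinates). Camera axes: x right, y up, looking along -z (the intrinsics and any distortion apply to the point x, -y, -z); pixel columns grow to the right and rows downward; lengths in mm; the calibration is good to about 2 mm. A picture is of the moment at which its call begins. There is no depth.
- env.close_job(): hands the job in, once; it reports no verdict.
The state is a dict: "time_s": time; "q": joint angles; "qd": joint speeds; "joint_efforts": joint torques, N m; "position": TCP position; "orientation": TCP orientation; "contact_force": force on the tool from outside, world axes, zero at the start; "torque": the same for the moment, N m; "width": finger opening in mm.
Only numpy, scipy, OpenCV 4.12 (cv2) and the standard library are available. Lean on these libraries where they do the work, as an engineer would, in place of code of your own. Each camera call takes 0.05 s, during which the arm holds its last target.

## Working session

There is one attempt and no reset: what is moved stays moved. The work goes in short steps, Python scripts to look and compute and a tool call to move; the robot and the scene stay as the last step left them, time stands still between calls to the robot, and variables do not carry over. Pictures are saved under pics/ and viewed, and the job is handed in when it is done.

Besides the shell and the picture viewer there is one more tool, called as a command line: name --argument value ..., lists and objects as JSON in quotes. send_rows: Moves the arm, as the interface text tells. Its arguments: {"type":"object","properties":{"deltas":{"type":"array","items":{"type":"number"}},"force":{"type":"number"}},"required":["deltas"]}

```bash
ls; mkdir -p pics; python3 - <<'E'
from bench import env
import cv2,numpy as np
s=env.sense()
for k,v in s.items(): print(k,np.round(v,3).tolist())
for n in("top","side"):
    c=env.read_camera(n);cv2.imwrite(f"pics/{n}0.png",c["frame"][:,:,::-1]);print(n,{k:np.round(v,3).tolist() for k,v in c.items() if k!="frame"})
E
```

```text
pics
time_s 0.0
q [1.108, 0.469, -0.049, 1.534, 0.024, 1.141, -0.082]
qd [-0.0, 0.002, 0.0, 0.0, 0.001, -0.001, 0.001]
joint_efforts [0.0, -50.797, -0.081, -23.616, -0.061, 0.038, 0.0]
position [283.483, -611.929, 221.477]
orientation [[-0.001, 0.907, 0.42], [0.002, 0.42, -0.907], [-1.0, -0.0, -0.002]]
contact_force [-0.248, 0.117, -0.089]
torque [0.011, 0.003, -0.011]
width 87.143
top {'K': [[381.68, 0.0, 254.111], [0.0, 381.68, 194.387], [0.0, 0.0, 1.0]], 'T': [[0.018, 0.987, -0.158, 412.45], [-1.0, 0.021, 0.018, -81.964], [0.021, 0.158, 0.987, 933.238], [0.0, 0.0, 0.0, 1.0]]}
side {'K': [[371.423, 0.0, 255.435], [0.0, 371.423, 186.298], [0.0, 0.0, 1.0]], 'T': [[-0.836, 0.375, -0.4, 223.817], [-0.548, -0.582, 0.601, 429.786], [-0.007, 0.722, 0.692, 666.089], [0.0, 0.0, 0.0, 1.0]]}
```

View pics/top0.png

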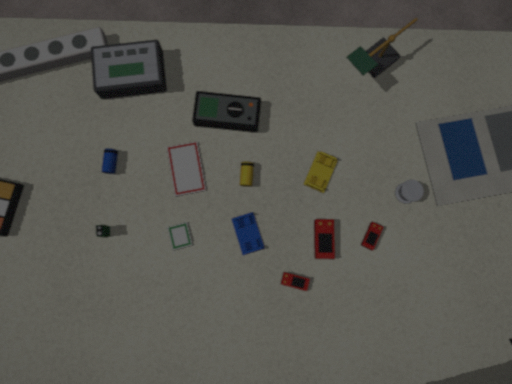

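View pics/side0.png

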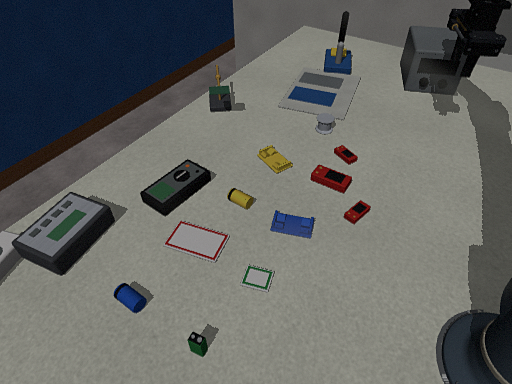

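The top view shows the blue cell at (110,161), yellow cell at (247,174), yellow cradle at (321,171) and blue cradle at (248,234). The red pad is at (186,168), the green pad at (180,236) and the green block at (103,231). The largest red pack is at (325,239), with smaller look-alikes at (372,236) and (296,281).

```bash
cat > h.py <<'E'
import cv2,numpy as np
def ray(c,uv):
    K,T=c["K"],c["T"];p=np.linalg.inv(K)@[uv[0],uv[1],1.];return T[:3,3],T[:3,:3]@(p*[1,-1,-1])
def onz(c,uv,z):
    o,d=ray(c,uv);return o+d*(z-o[2])/d[2]
def proj(c,P):
    T=c["T"];p=(np.array(P)-T[:3,3])@T[:3,:3]*[1,-1,-1];q=c["K"]@p;return q[:2]/q[2]
def two(c1,u1,c2,u2):
    o1,d1=ray(c1,u1);o2,d2=ray(c2,u2);d1/=np.linalg.norm(d1);d2/=np.linalg.norm(d2)
    t=np.linalg.lstsq(np.c_[d1,-d2],o2-o1,rcond=None)[0];a=o1+t[0]*d1;b=o2+t[1]*d2;return (a+b)/2,np.linalg.norm(a-b)
def mask(f,col):
    h=cv2.cvtColor(f,cv2.COLOR_RGB2HSV)
    lo,hi={'blue':(105,130),'yellow':(20,35),'green':(50,85),'red':(0,8)}[col]
    m=cv2.inRange(h,(lo,90,40),(hi,255,255))
    if col=='red': m|=cv2.inRange(h,(172,90,40),(180,255,255))
    return m
E
python3 - <<'E'
from bench import env
from h import *
for n in("top","side"):
    c=env.read_camera(n);f=c["frame"]
    for col in('blue','yellow','green','red'):
        m=mask(f,col);cs,_=cv2.findContours(m,cv2.RETR_EXTERNAL,cv2.CHAIN_APPROX_NONE)
        for k in cs:
            if cv2.contourArea(k)<30: continue
            (x,y),(w,h),a=cv2.minAreaRect(k);print(n,col,round(x,1),round(y,1),round(w,1),round(h,1),round(a,1),onz(c,(x,y),20).round(0)[:2])
    g=np.clip(f.astype(float)*1.8,0,255).astype(np.uint8)[:,:,::-1]
    if n=="top":
        cv2.imwrite("pics/t1.png",cv2.resize(g[130:300,80:250],None,fx=4.5,fy=3.5 and 3.5 or 1) if 0 else cv2.resize(g[140:260,85:275],None,fx=4.2,fy=4.2,interpolation=cv2.INTER_CUBIC))
        cv2.imwrite("pics/t2.png",cv2.resize(g[145:295,230:420],None,fx=4,fy=4,interpolation=cv2.INTER_CUBIC))
    else: cv2.imwrite("pics/s1.png",cv2.resize(g[130:360,100:370],None,fx=2.6,fy=2.6,interpolation=cv2.INTER_CUBIC))
E
```

```text
top blue 247.5 233.1 37.9 22.6 72.5 [465. -84.]
top blue 109.0 162.1 13.1 20.4 6.3 [631. 257.]
top blue 462.4 148.5 59.5 33.4 74.9 [ 686. -617.]
top yellow 246.3 173.2 12.7 24.3 4.4 [610. -78.]
top yellow 320.6 171.1 22.7 37.8 23.2 [ 620. -261.]
top green 208.1 106.7 17.1 18.5 5.7 [779.  21.]
top green 125.8 69.4 10.0 32.6 84.6 [873. 233.]
top green 362.0 60.5 24.7 16.3 45.0 [ 915. -371.]
top red 295.0 281.1 27.6 13.3 14.0 [ 355. -198.]
top red 371.9 235.5 14.0 26.2 24.0 [ 465. -383.]
top red 324.0 238.5 39.0 20.0 90.0 [ 455. -267.]
top red 185.5 168.1 47.4 28.9 79.7 [620.  70.]
side blue 131.1 298.5 29.5 18.3 38.7 [627. 258.]
side blue 292.0 223.6 41.2 20.7 10.7 [460. -74.]
side blue 312.0 95.6 46.6 13.7 10.9 [ 679. -604.]
side blue 337.4 61.0 26.4 23.1 3.4 [ 714. -888.]
side blue 116.5 85.5 171.0 233.0 90.0 [1290. -296.]
side yellow 241.2 198.6 23.2 13.1 28.3 [602. -77.]
side yellow 274.2 158.9 34.5 18.3 42.5 [ 613. -249.]
side yellow 333.5 51.5 7.0 5.0 90.0 [ 763. -959.]
side green 197.3 347.2 16.5 17.4 83.3 [461. 260.]
side green 256.8 276.9 26.0 18.2 14.9 [451.  87.]
side green 66.1 224.7 10.7 43.6 47.6 [890. 208.]
side green 161.7 190.3 14.7 21.9 56.3 [785.   7.]
side green 218.9 89.9 7.7 19.9 85.6 [ 967. -466.]
side red 196.0 239.5 56.8 27.7 18.0 [614.  80.]
side red 356.8 211.3 14.2 26.9 49.4 [ 351. -190.]
side red 330.4 178.1 39.9 17.9 20.9 [ 452. -261.]
side red 345.3 154.2 23.9 11.7 39.8 [ 459. -373.]
```

View pics/t1.png

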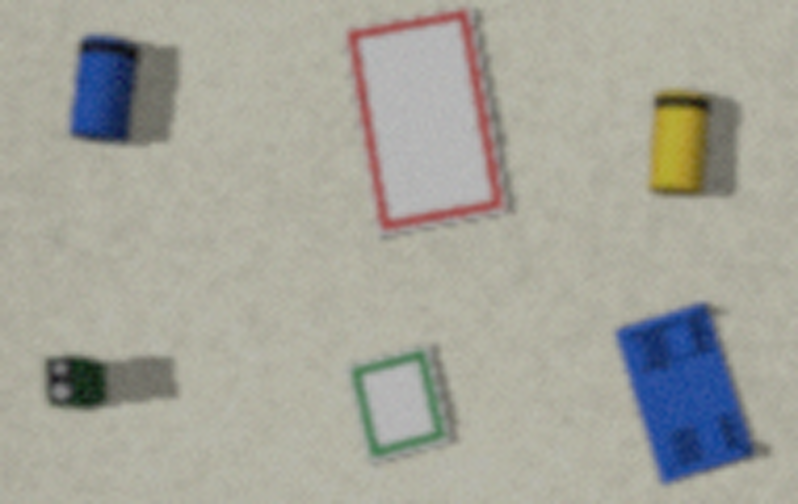

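View pics/t2.png

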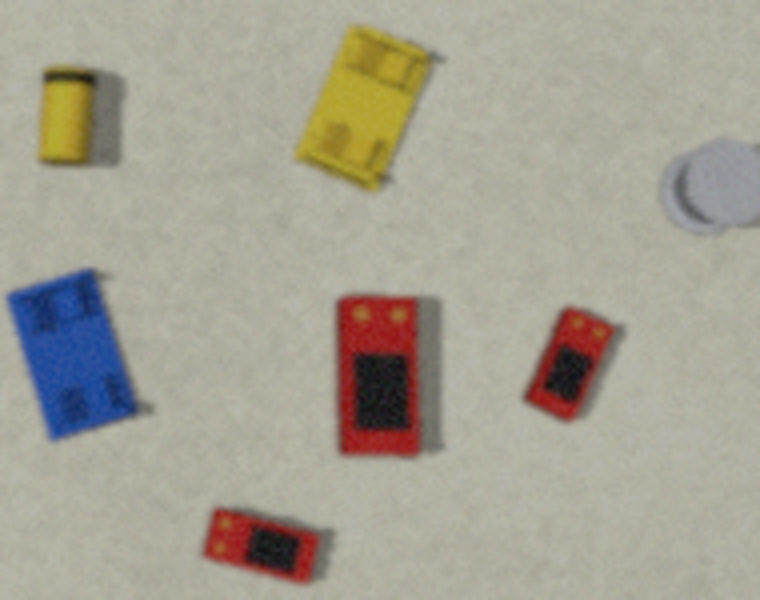

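View pics/s1.png

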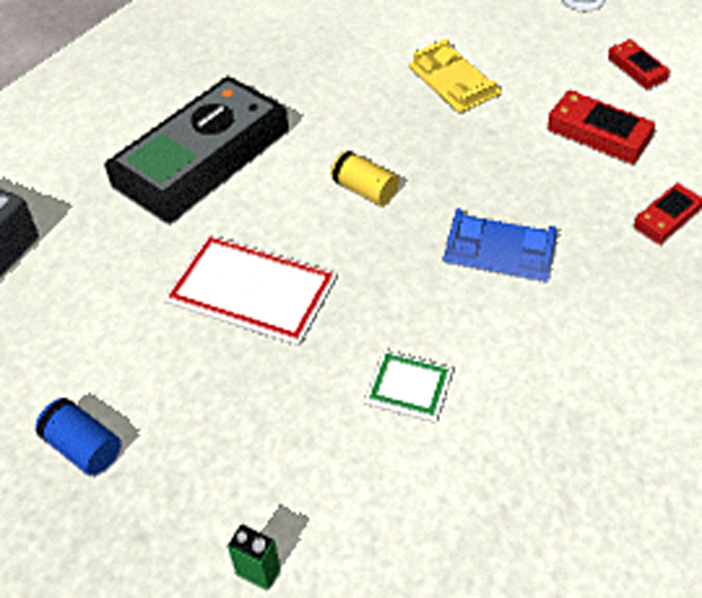

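```bash
cat > meas.py <<'E'
from bench import env
from h import *
def blobs(c,col,thr=25):
    f=cv2.resize(c["frame"],None,fx=4,fy=4,interpolation=cv2.INTER_CUBIC)
    m=mask(f,col);cs,_=cv2.findContours(m,cv2.RETR_EXTERNAL,cv2.CHAIN_APPROX_NONE)
    return [(k[:,0,:]+.5)/4-.5 for k in cs if cv2.contourArea(k)/16>thr]
def find(c,col,xy,z,r=45):
    best=None
    for k in blobs(c,col):
        w=np.array([onz(c,p,z)[:2] for p in cv2.convexHull(k.astype(np.float32))[:,0]],np.float32)
        (x,y),(a,b),t=cv2.minAreaRect(w)
        d=np.hypot(x-xy[0],y-xy[1])
        if d<r and (best is None or d<best[0]):
            if b>a:a,b,t=b,a,t+90
            best=(d,x,y,a,b,(t+90)%180-90)
    return None if best is None else np.round(best[1:],1)
def tb(): return env.read_camera("top"),env.read_camera("side")
E
python3 - <<'E'
from meas import *
T,S=tb()
for n,col,xy,z in [("pad_red",'red',(616,75),6),("pad_green",'green',(455,87),6),("cr_blue",'blue',(462,-80),10),("cr_yel",'yellow',(616,-255),10),("pack",'red',(453,-264),12.5),("cell_b",'blue',(629,257),16.5),("cell_y",'yellow',(606,-78),16.5),("block",'green',(461,260),24),("packs1",'red',(353,-194),12),("packs2",'red',(461,-378),12)]:
    print(n,"top",find(T,col,xy,z),"side",find(S,col,xy,z))
E
```

```text
pad_red top [623.7  72.  121.6  71.9  12.4] side [622.9  71.  122.6  73.2  12.3]
pad_green top None side [455.5  78.5  52.5  43.8  16.3]
cr_blue top [465.8 -84.3  91.6  54.6  18.8] side [464.1 -83.   94.1  65.1  18.7]
cr_yel top [ 622.6 -262.6   97.4   56.6  -22.8] side [ 622.4 -261.8  111.    62.8  -22.9]
pack top [ 4.562e+02 -2.692e+02  9.610e+01  4.930e+01  3.000e-01] side [ 4.553e+02 -2.705e+02  1.019e+02  6.950e+01  4.000e-01]
cell_b top [632.  257.9  52.2  32.4  -3.1] side [630.5 256.3  68.   33.6  -2.6]
cell_y top [606.9 -78.2  54.1  32.   -2.7] side [605.3 -79.6  67.3  41.4  -2.6]
block top None side [460.8 262.5  31.1  30.9 -50.9]
packs1 top [ 354.6 -199.    65.7   31.1   76.3] side [ 352.6 -196.9   76.2   36.    76.5]
packs2 top [ 465.5 -385.4   65.5   33.6  -25.3] side [ 462.7 -383.1   76.1   44.4  -25.2]
```

```bash
python3 - <<'E'
from meas import *
T,S=tb()
# terminals
t=[(85+62/4.2,140+368/4.2),(85+62/4.2,140+390/4.2)]
s=[(100+244/2.6,130+537/2.6),(100+257/2.6,130+545/2.6)]
print([onz(T,p,48.5).round(0) for p in t],[onz(S,p,48.5).round(0) for p in s])
for c,nm,(x0,y0,x1,y1) in((T,'bt',(90,215,130,250)),(S,'bs',(180,320,225,365))):
    f=c["frame"][y0:y1,x0:x1]; g=np.clip(f.astype(float)*1.8,0,255).astype(np.uint8)[:,:,::-1]
    cv2.imwrite(f"pics/{nm}.png",cv2.resize(g,None,fx=14,fy=14,interpolation=cv2.INTER_CUBIC))
# dark/green mask hull of block
def hull(c,box,z,fn):
    x0,y0,x1,y1=box
    f=cv2.resize(c["frame"][y0:y1,x0:x1],None,fx=4,fy=4,interpolation=cv2.INTER_CUBIC)
    m=fn(f);cs,_=cv2.findContours(m,cv2.RETR_EXTERNAL,cv2.CHAIN_APPROX_NONE);k=max(cs,key=cv2.contourArea)
    w=np.array([onz(c,(p+.5)/4-.5+[x0,y0],z)[:2] for p in k[:,0,:]],np.float32);return cv2.minAreaRect(w)
pg=lambda f:cv2.inRange(cv2.cvtColor(f,cv2.COLOR_RGB2HSV),(45,50,20),(95,255,255))
print("pad",hull(T,(160,215,200,255),6,pg),hull(S,(235,258,280,298),6,pg))
E
```

```text
[array([469., 255.,  48.]), array([457., 254.,  48.])] [array([467., 257.,  48.]), array([456., 256.,  48.])]
pad ((456.4700012207031, 79.4998550415039), (52.22106170654297, 43.337928771972656), 16.518449783325195) ((455.64227294921875, 78.44975280761719), (53.376068115234375, 45.226802825927734), 15.914407730102539)
```

View pics/bt.png

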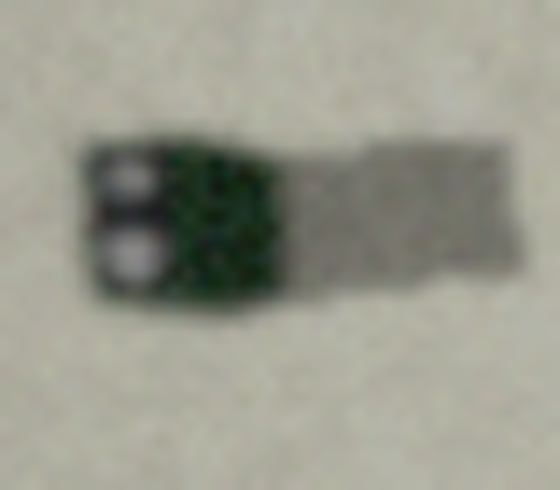

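View pics/bs.png

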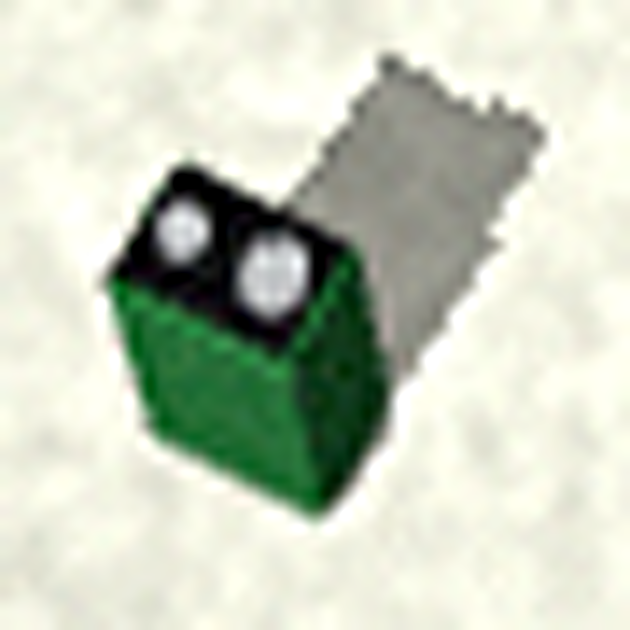

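```bash
cat > go.py <<'E'
import sys
from bench import env
import numpy as np
from scipy.spatial.transform import Rotation as Ro
# usage: go.py x y z axisdeg  (axisdeg = object long axis; jaws shut across it)
s=env.sense();P=np.array(s["position"]);R=np.array(s["orientation"])
def rel(t,ax=None):
    d=R.T@(np.array(t[:3])-P)
    if ax is None: r=np.zeros(3)
    else:
        best=None
        for k in(90,-90):
            a=np.radians(ax+k);z=np.array([np.cos(a),np.sin(a),0]);x=np.array([0,0,-1.]);Rt=np.c_[x,np.cross(z,x),z]
            v=Ro.from_matrix(R.T@Rt).as_rotvec()
            if best is None or np.linalg.norm(v)<np.linalg.norm(best):best=v
        r=best
    return d.round(1).tolist(),r.round(3).tolist()
if __name__=="__main__":
    a=[float(v) for v in sys.argv[1:]]
    print("t",s["time_s"],"pos",P.round(1),"w",round(s["width"],1),"F",np.round(s["contact_force"],1),"q",np.round(s["q"],2))
    for i in range(0,len(a),4): print(rel(a[i:i+3],a[i+3]))
E
python3 - <<'E'
from meas import *
T,S=tb()
q=[(183,165),(350,250),(280,355),(110,280)]
w=np.array([onz(S,(180+x/14-.5,320+y/14-.5),46)[:2] for x,y in q]);print(w.round(1).tolist(),w.mean(0),[np.hypot(*(w[i]-w[i-1])).round(1) for i in range(4)],np.degrees(np.arctan2(*(w[0]-w[1]+w[3]-w[2])[::-1])))
q=[(150,432),(318,520),(385,380)]
w=np.array([onz(S,(180+x/14-.5,320+y/14-.5),0)[:2] for x,y in q]);print(w.round(1).tolist(),(w[0]+w[2])/2)
q=[(95,145),(175,145),(185,295),(95,300)]
w=np.array([onz(T,(90+x/14-.5,215+y/14-.5),46)[:2] for x,y in q]);print(w.round(1).tolist(),w.mean(0))
E
python3 go.py 455.8 -269.8 100 0.4 455.8 -269.8 4 0.4
```

```text
[[475.5, 250.4], [451.7, 247.4], [450.6, 262.0], [473.6, 266.1]] [462.8660061  256.47121556] [np.float64(15.9), np.float64(24.0), np.float64(14.5), np.float64(23.4)] 8.58567655177875
[[475.1, 266.1], [450.3, 263.0], [454.2, 244.7]] [464.6259924  255.38542657]
[[475.5, 264.6], [475.7, 251.6], [451.2, 248.0], [450.1, 262.5]] [463.13168472 256.66719894]
t 0.5 pos [ 283.8 -612.5  222.6] w 87.2 F [ 0.1  0.8 -0.6] q [ 1.11  0.47 -0.05  1.53  0.02  1.14 -0.08]
([122.6, 300.1, -238.6], [0.427, 0.0, -0.0])
([218.6, 300.1, -238.6], [0.427, 0.0, -0.0])
```

send_rows --deltas '[100,300.1,-238.6,0.427,0,0,1,100,300.1,-238.6,0.427,0,0,1,100,300.1,-238.6,0.427,0,0,1,100,300.1,-238.6,0.427,0,0,1,100,300.1,-238.6,0.427,0,0,1,100,300.1,-238.6,0.427,0,0,1,100,300.1,-238.6,0.427,0,0,1,100,300.1,-238.6,0.427,0,0,1,100,300.1,-238.6,0.427,0,0,1,100,300.1,-238.6,0.427,0,0,1,100,300.1,-238.6,0.427,0,0,1,100,300.1,-238.6,0.427,0,0,1]' --force 20

```text
time_s: 2.0
position: [455.5, -270.4, 122.7]
orientation: [[0.0, 1.0, 0.006], [-0.0, 0.006, -1.0], [-1.0, 0.0, 0.0]]
contact_force: [0.2, -0.1, -0.2]
width: 86.9
```

```bash
python3 go.py 455.8 -269.8 5 0.4; python3 - <<'E'
from meas import *
for n in("top","side"):
    c=env.read_camera(n);g=np.clip(c["frame"].astype(float)*1.6,0,255).astype(np.uint8);cv2.imwrite(f"pics/{n}2.png",g[:,:,::-1])
    from bench import env
E
```

```text
t 2.0 pos [ 455.5 -270.4  122.7] w 86.9 F [ 0.2 -0.1 -0.2] q [ 0.53  0.35 -0.09  1.98  0.04  0.81 -1.15]
([117.7, 0.3, -0.7], [-0.001, 0.0, -0.0])
```

send_rows --deltas '[60,0.3,-0.7,0,0,0,1,100,0.3,-0.7,0,0,0,1,117.5,0.3,-0.7,0,0,0,1,117.5,0.3,-0.7,0,0,0,1,117.5,0.3,-0.7,0,0,0,-0.6,117.5,0.3,-0.7,0,0,0,-0.6,117.5,0.3,-0.7,0,0,0,-0.6,117.5,0.3,-0.7,0,0,0,-0.6,117.5,0.3,-0.7,0,0,0,-0.6,117.5,0.3,-0.7,0,0,0,-0.6,117.5,0.3,-0.7,0,0,0,-0.6]' --force 25

```text
time_s: 3.48
position: [456.2, -269.4, 5.3]
orientation: [[0.0, 1.0, 0.007], [-0.0, 0.007, -1.0], [-1.0, 0.0, 0.0]]
contact_force: [0.2, -0.5, 2.9]
width: 45.9
```

```bash
python3 go.py 455.8 -269.8 75 0.4 623.3 71.5 75 12.4
```

```text
t 3.475 pos [ 456.2 -269.4    5.3] w 45.9 F [ 0.2 -0.5  2.9] q [ 0.51  0.53 -0.07  2.05  0.07  0.56 -1.18]
([-69.7, -0.4, 0.4], [-0.0, 0.0, -0.0])
([-69.8, 169.4, -339.7], [-0.21, 0.0, -0.0])
```

send_rows --deltas '[-40,0,0,0,0,0,-0.6,-70,10,-20,0,0,0,-0.6,-70,36,-72,-0.05,0,0,-0.6,-70,62,-124,-0.1,0,0,-0.6,-70,87,-175,-0.15,0,0,-0.6,-70,113,-227,-0.2,0,0,-0.6,-70,138,-277,-0.21,0,0,-0.6,-70,160,-320,-0.21,0,0,-0.6,-70,169.4,-339.7,-0.21,0,0,-0.6,-70,169.4,-339.7,-0.21,0,0,-0.6,-70,169.4,-339.7,-0.21,0,0,-0.6]'

```text
time_s: 4.85
position: [622.1, 68.8, 74.4]
orientation: [[-0.002, 0.977, 0.212], [-0.002, 0.212, -0.977], [-1.0, -0.002, 0.002]]
contact_force: [0.7, -0.8, -1.5]
width: 45.7
```

```bash
python3 go.py 623.3 71.5 12 12.4; python3 - <<'E'
from meas import *
for n in("top","side"):
    c=env.read_camera(n);g=np.clip(c["frame"].astype(float)*1.6,0,255).astype(np.uint8);cv2.imwrite(f"pics/{n}3.png",g[:,:,::-1])
E
```

```text
t 4.85 pos [622.1  68.8  74.4] w 45.7 F [ 0.7 -0.8 -1.5] q [-0.05  0.55 -0.17  1.78  0.12  0.82 -1.64]
([62.4, 1.9, -2.5], [-0.002, 0.002, 0.002])
```

View pics/side3.png

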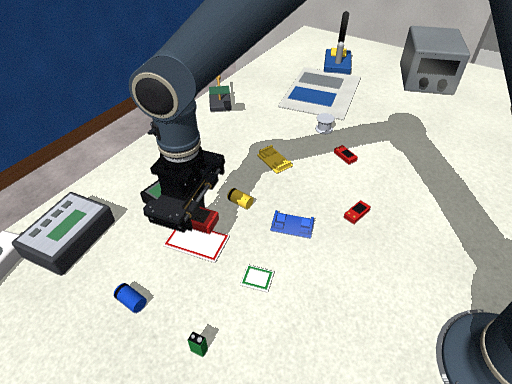

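The pack is held over the red outline at about (195,225). Next I lower it, release and retreat.

send_rows --deltas '[25,0.5,-1,0,0,0,-0.6,50,1,-1.5,0,0,0,-0.6,58,1,-1.5,0,0,0,-0.6,62,1,-1.5,0,0,0,-0.6,62.8,1,-1.5,0,0,0,-0.6,62.8,1,-1.5,0,0,0,0.3,62.8,1,-1.5,0,0,0,0.6,62.8,1,-1.5,0,0,0,0.8,62.8,1,-1.5,0,0,0,0.8,40,1,-1.5,0,0,0,0.8,-5,1,-1.5,0,0,0,0.8,-40,1,-1.5,0,0,0,0.8,-40,1,-1.5,0,0,0,0.8]'

```text
time_s: 6.58
position: [626.1, 73.9, 118.5]
orientation: [[0.007, 0.977, 0.215], [0.001, 0.215, -0.977], [-1.0, 0.007, 0.0]]
contact_force: [0.2, 0.6, 0.3]
width: 78.2
```

```bash
python3 go.py 609.5 -79 110 -2.7  609.5 -79 4 -2.7
```

```text
t 6.575 pos [626.1  73.9 118.5] w 78.2 F [0.2 0.6 0.3] q [-0.05  0.5  -0.18  1.74  0.11  0.9  -1.63]
([8.3, -49.2, 145.7], [0.264, -0.0, -0.007])
([114.3, -49.9, 145.7], [0.264, -0.0, -0.007])
```

send_rows --deltas '[8,-16,50,0.1,0,0,1,8,-33,98,0.2,0,0,1,8,-49.2,145.7,0.264,0,-0.007,1,8,-49.2,145.7,0.264,0,-0.007,1,8,-49.2,145.7,0.264,0,-0.007,1,8,-49.2,145.7,0.264,0,-0.007,1]'

```text
time_s: 7.32
position: [607.1, -77.4, 106.6]
orientation: [[-0.008, 0.999, -0.044], [0.0, -0.044, -0.999], [-1.0, -0.008, -0.0]]
contact_force: [-0.2, -0.4, -0.1]
width: 86.5
```

```bash
python3 go.py  609.5 -79 4 -2.7; python3 - <<'E'
from meas import *
for n in("top","side"):
    c=env.read_camera(n);g=np.clip(c["frame"].astype(float)*1.6,0,255).astype(np.uint8);cv2.imwrite(f"pics/{n}4.png",g[:,:,::-1])
    print(find(c,'red',(623,72),18.5))
E
```

```text
t 7.325 pos [607.1 -77.4 106.6] w 86.5 F [-0.2 -0.4 -0.1] q [ 0.13  0.49 -0.1   1.79  0.06  0.87 -1.61]
([102.6, 3.3, 1.5], [0.003, -0.0, 0.008])
[621.1  69.2 119.8  72.4  11.9]
[615.3  77.7 120.   72.   12.4]
```

View pics/side4.png

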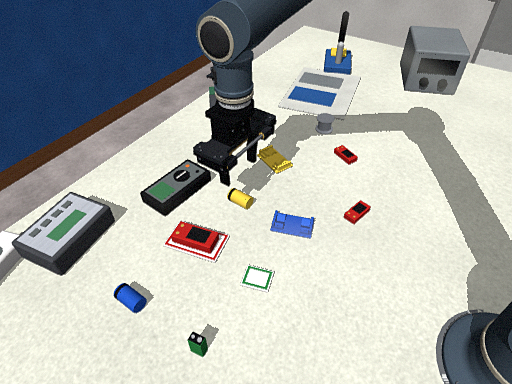

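View pics/top4.png

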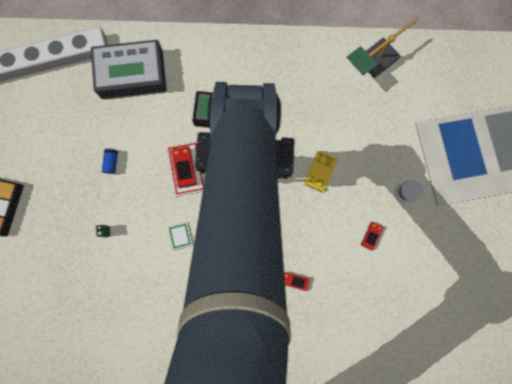

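The pack lies inside the outline, at (197,238) in the side view. The meter is undisturbed, and the yellow cell is below the open fingers.

send_rows --deltas '[50,3.3,1.5,0,0,0.008,0.6,90,3.3,1.5,0,0,0.008,0.3,102.6,3.3,1.5,0,0,0.008,0.2,102.6,3.3,1.5,0,0,0.008,0.2,102.6,3.3,1.5,0,0,0.008,-0.7,102.6,3.3,1.5,0,0,0.008,-0.7,102.6,3.3,1.5,0,0,0.008,-0.7,102.6,3.3,1.5,0,0,0.008,-0.7,102.6,3.3,1.5,0,0,0.008,-0.7]' --force 20

```text
time_s: 8.55
position: [610.5, -81.3, 5.6]
orientation: [[0.003, 0.999, -0.047], [-0.001, -0.047, -0.999], [-1.0, 0.003, 0.001]]
contact_force: [-0.8, -0.3, 5.9]
width: 32.3
```

```bash
python3 go.py  622.5 -262.2 80 -22.8 609.5 -79 80 -2.7
```

```text
t 8.55 pos [610.5 -81.3   5.6] w 32.3 F [-0.8 -0.3  5.9] q [ 0.13  0.63 -0.08  1.84  0.08  0.67 -1.63]
([-74.1, 20.8, 180.2], [0.351, 0.0, -0.003])
([-74.4, -0.8, -2.1], [-0.0, 0.001, -0.003])
```

send_rows --deltas '[-40,0,0,0,0,0,-0.7,-74,0,10,0,0,0,-0.7,-74,6,55,0.1,0,0,-0.7,-74,12,105,0.2,0,0,-0.7,-74,18,150,0.3,0,0,-0.7,-74,20.8,180,0.351,0,0,-0.7,-74,20.8,180,0.351,0,0,-0.7,-74,20.8,180,0.351,0,0,-0.7,-74,20.8,180,0.351,0,0,-0.7,-74,20.8,180,0.351,0,0,-0.7]'

```text
time_s: 9.8
position: [622.1, -260.4, 78.7]
orientation: [[0.001, 0.923, -0.386], [-0.0, -0.386, -0.923], [-1.0, 0.001, -0.0]]
contact_force: [-0.4, 0.1, -0.5]
width: 32.4
```

```bash
python3 go.py 622.5 -262.2 17 -22.8; python3 - <<'E'
from meas import *
for n in("top","side"):
    c=env.read_camera(n);g=np.clip(c["frame"].astype(float)*1.6,0,255).astype(np.uint8);cv2.imwrite(f"pics/{n}5.png",g[:,:,::-1])
    g=g[110:210,200:350];cv2.imwrite(f"pics/{n}5z.png",cv2.resize(g[:,:,::-1],None,fx=5,fy=5,interpolation=cv2.INTER_CUBIC))
E
```

```text
t 9.8 pos [ 622.1 -260.4   78.7] w 32.4 F [-0.4  0.1 -0.5] q [ 0.33  0.6   0.01  1.66 -0.01  0.87 -1.63]
([61.7, 1.0, 1.5], [0.002, -0.0, -0.001])
```

View pics/side5z.png

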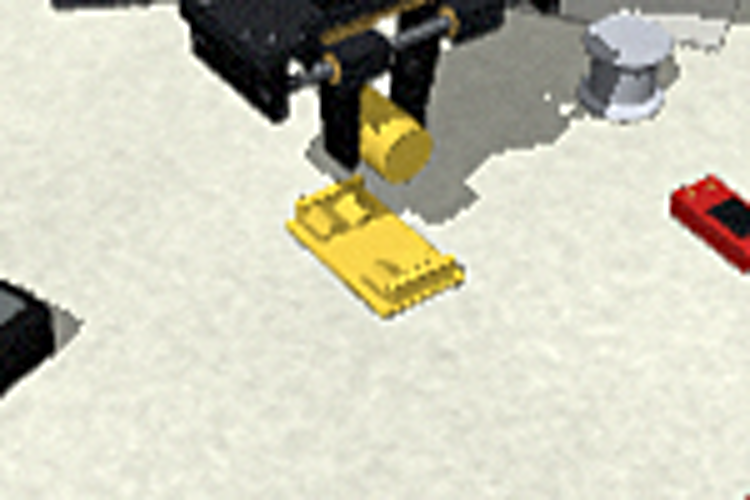

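View pics/top5.png

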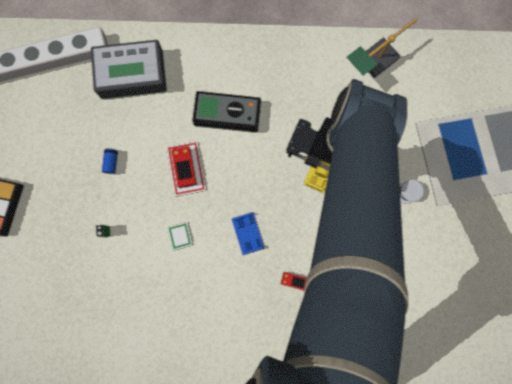

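```bash
python3 - <<'E'
from meas import *
c=env.read_camera("side")
p=onz(c,(200+408/5-.5,110+148/5-.5),89.6);print(p, p[:2]+30.5*np.array([np.cos(.398),-np.sin(.398)]))
p=proj(c,(622.1-28.1,-260.4+11.8,89.6));print(p,(p-[200,110]+.5)*5)
E
```

```text
[ 597.52805276 -254.41775851   89.6       ] [ 625.64411139 -266.23880951]
[281.13988583 140.68851337] [408.19942917 155.94256687]
```

send_rows --deltas '[25,1,1.5,0,0,0,-0.7,45,1,1.5,0,0,0,-0.7,54,1,1.5,0,0,0,-0.7,58,1,1.5,0,0,0,-0.7,61,1,1.5,0,0,0,-0.7,61,1,1.5,0,0,0,-0.7,61,1,1.5,0,0,0,-0.7]'

```text
time_s: 10.82
position: [622.7, -264.0, 18.2]
orientation: [[0.002, 0.922, -0.388], [-0.002, -0.388, -0.922], [-1.0, 0.003, 0.001]]
contact_force: [-0.1, -0.3, -0.3]
width: 32.8
```

```bash
python3 go.py 622.5 -262.2 17 -22.8; python3 - <<'E'
from meas import *
for n in("side",):
    c=env.read_camera(n);g=np.clip(c["frame"].astype(float)*1.6,0,255).astype(np.uint8)
    g=g[110:210,200:350];cv2.imwrite(f"pics/{n}6z.png",cv2.resize(g[:,:,::-1],None,fx=5,fy=5,interpolation=cv2.INTER_CUBIC))
E
```

```text
t 10.825 pos [ 622.7 -264.    18.2] w 32.8 F [-0.1 -0.3 -0.3] q [ 0.33  0.68  0.01  1.69 -0.01  0.77 -1.62]
([1.2, -0.9, -1.6], [-0.0, 0.001, -0.003])
```

View pics/side6z.png

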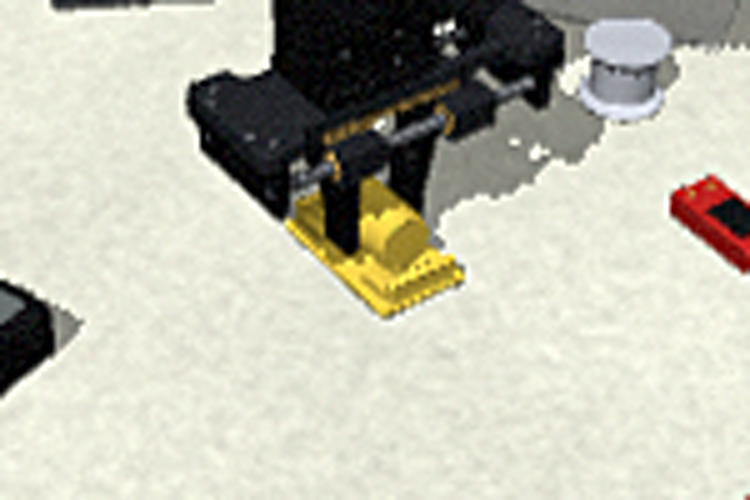

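The cell sits between the end stops at (400,240) in the zoom, just above seating. I make a small sideways correction, lower it, then open.

send_rows --deltas '[0,-0.5,-1.5,0,0,0,-0.7,1,-0.5,-1.5,0,0,0,-0.7,2,-0.5,-1.5,0,0,0,-0.7,2,-0.5,-1.5,0,0,0,-0.7]'

```text
time_s: 11.38
position: [622.7, -263.8, 18.1]
orientation: [[0.002, 0.921, -0.389], [-0.003, -0.389, -0.921], [-1.0, 0.003, 0.002]]
contact_force: [-4.3, -1.8, 10.9]
width: 32.6
```

```bash
python3 go.py 622.5 -262.2 17 -22.8
```

```text
t 11.375 pos [ 622.7 -263.8   18.1] w 32.6 F [-4.3 -1.8 10.9] q [ 0.33  0.68  0.01  1.69 -0.01  0.77 -1.63]
([1.1, -0.8, -1.4], [-0.001, 0.002, -0.003])
```

Contact holds it at z 18, with no sideways give, so it is seated. Release.

send_rows --deltas '[0,-0.2,-0.5,0,0,0,-0.7,0,-0.2,-0.5,0,0,0,-0.2,0,-0.2,-0.5,0,0,0,0.1,0,-0.2,-0.5,0,0,0,0.3,0,-0.2,-0.5,0,0,0,0.3,-25,-0.2,-0.5,0,0,0,0.3,-60,-0.2,-0.5,0,0,0,0.5,-95,-0.2,-0.5,0,0,0,1,-95,-0.2,-0.5,0,0,0,1]'

```text
time_s: 12.5
position: [624.5, -261.6, 113.8]
orientation: [[0.007, 0.922, -0.387], [-0.002, -0.387, -0.922], [-1.0, 0.007, -0.001]]
contact_force: [0.4, -1.0, 0.4]
width: 77.5
```

```bash
python3 go.py 635 257 100 -2.9
```

```text
t 12.5 pos [ 624.5 -261.6  113.8] w 77.5 F [ 0.4 -1.   0.4] q [ 0.33  0.57  0.01  1.64 -0.01  0.93 -1.63]
([12.7, -191.2, -482.2], [-0.347, 0.001, -0.007])
```

send_rows --deltas '[0,-20,-50,0,0,0,1,0,-42,-105,0,0,0,1,0,-64,-160,-0.1,0,0,1,0,-86,-215,-0.2,0,0,1,0,-108,-270,-0.3,0,0,1,0,-130,-325,-0.347,0,0,1,5,-152,-380,-0.347,0,0,1,10,-172,-430,-0.347,0,0,1,12.7,-185,-467,-0.347,0,-0.004,1,12.7,-191.2,-482.2,-0.347,0,-0.004,1,12.7,-191.2,-482.2,-0.347,0,-0.004,1,12.7,-191.2,-482.2,-0.347,0,-0.004,1,12.7,-191.2,-482.2,-0.347,0,-0.004,1]'

```text
time_s: 14.12
position: [633.6, 254.5, 97.6]
orientation: [[-0.003, 0.999, -0.054], [-0.001, -0.054, -0.999], [-1.0, -0.002, 0.001]]
contact_force: [-0.7, 0.8, 0.4]
width: 87.0
```

```bash
python3 go.py 635 257 5 -2.9; python3 - <<'E'
from meas import *
for n in("top","side"):
    c=env.read_camera(n);g=np.clip(c["frame"].astype(float)*1.6,0,255).astype(np.uint8);cv2.imwrite(f"pics/{n}7.png",g[:,:,::-1])
    g=g[140:200,270:350] if n=="top" else g[130:190,230:310];cv2.imwrite(f"pics/{n}7z.png",cv2.resize(g[:,:,::-1],None,fx=8,fy=8,interpolation=cv2.INTER_CUBIC))
E
```

```text
t 14.125 pos [633.6 254.5  97.6] w 87.0 F [-0.7  0.8  0.4] q [-0.36  0.6  -0.12  1.62  0.09  0.93 -2.14]
([92.6, 1.5, -2.7], [-0.004, 0.001, 0.002])
```

View pics/side7.png

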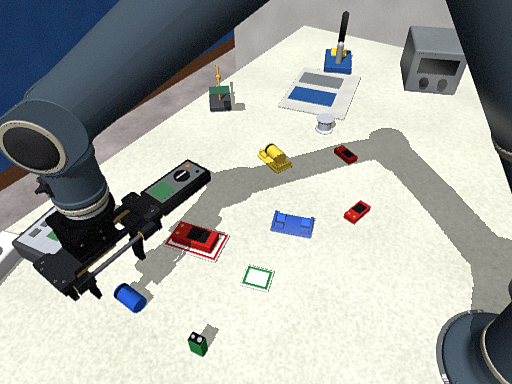

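View pics/top7z.png

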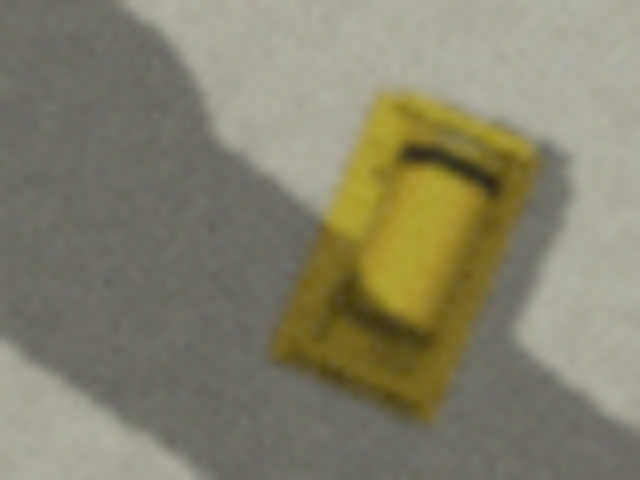

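View pics/side7z.png

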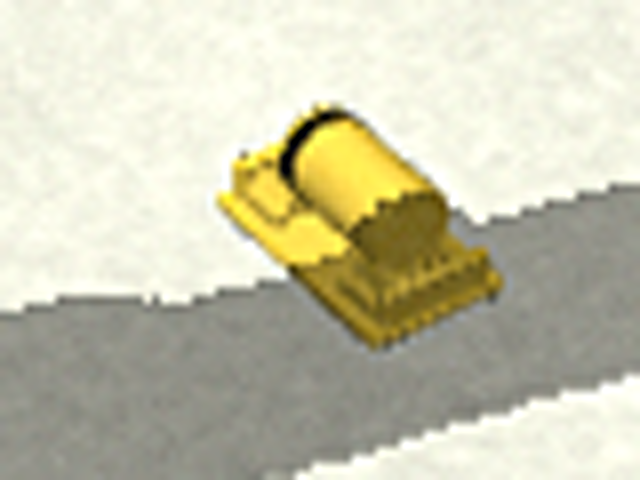

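The yellow cell lies in its groove. After parallax correction it is about 2 mm from the middle along the groove. The meter and spool are unmoved. Now the blue cell.

send_rows --deltas '[45,1.5,-2.7,0,0,0,0.6,80,1.5,-2.7,0,0,0,0.4,91.5,1.5,-2.7,0,0,0,0.3,91.5,1.5,-2.7,0,0,0,0.2,91.5,1.5,-2.7,0,0,0,-0.7,91.5,1.5,-2.7,0,0,0,-0.7,91.5,1.5,-2.7,0,0,0,-0.7,91.5,1.5,-2.7,0,0,0,-0.7,91.5,1.5,-2.7,0,0,0,-0.7]'

```text
time_s: 15.35
position: [635.1, 259.9, 7.0]
orientation: [[-0.001, 0.999, -0.051], [0.0, -0.051, -0.999], [-1.0, -0.001, -0.0]]
contact_force: [-0.3, -1.0, 6.0]
width: 32.4
```

```bash
python3 go.py 465 -83.7 85 18.8
```

```text
t 15.35 pos [635.1 259.9   7. ] w 32.4 F [-0.3 -1.   6. ] q [-0.37  0.71 -0.12  1.66  0.11  0.78 -2.16]
([-77.9, -152.4, 351.8], [-0.379, -0.001, 0.001])
```

send_rows --deltas '[-40,0,0,0,0,0,-0.7,-78,-8,20,0,0,0,-0.7,-78,-30,70,-0.1,0,0,-0.7,-78,-52,120,-0.2,0,0,-0.7,-78,-74,171,-0.3,0,0,-0.7,-78,-96,222,-0.38,0,0,-0.7,-78,-118,272,-0.38,0,0,-0.7,-78,-138,318,-0.38,0,0,-0.7,-78,-150,346,-0.38,0,0,-0.7,-78,-152.4,351.8,-0.38,0,0,-0.7,-78,-152.4,351.8,-0.38,0,0,-0.7,-78,-152.4,351.8,-0.38,0,0,-0.7,-78,-152.4,351.8,-0.38,0,0,-0.7,-78,-152.4,351.8,-0.38,0,0,-0.7]'

```text
time_s: 17.1
position: [464.7, -83.2, 84.4]
orientation: [[-0.003, 0.946, 0.324], [0.0, 0.324, -0.946], [-1.0, -0.003, -0.001]]
contact_force: [-0.7, -0.8, -1.0]
width: 32.7
```

```bash
python3 go.py 465 -83.7 19.5 18.8; python3 - <<'E'
from meas import *
for n in("top","side"):
    c=env.read_camera(n);g=np.clip(c["frame"].astype(float)*1.6,0,255).astype(np.uint8);cv2.imwrite(f"pics/{n}8.png",g[:,:,::-1])
    if n=="side":g=g[150:250,230:380];cv2.imwrite(f"pics/{n}8z.png",cv2.resize(g[:,:,::-1],None,fx=5,fy=5,interpolation=cv2.INTER_CUBIC))
E
```

```text
t 17.1 pos [464.7 -83.2  84.4] w 32.7 F [-0.7 -0.8 -1. ] q [ 0.26  0.34 -0.2   2.13  0.11  0.69 -1.26]
([64.9, 0.3, 0.7], [0.002, -0.001, 0.003])
```

View pics/side8z.png

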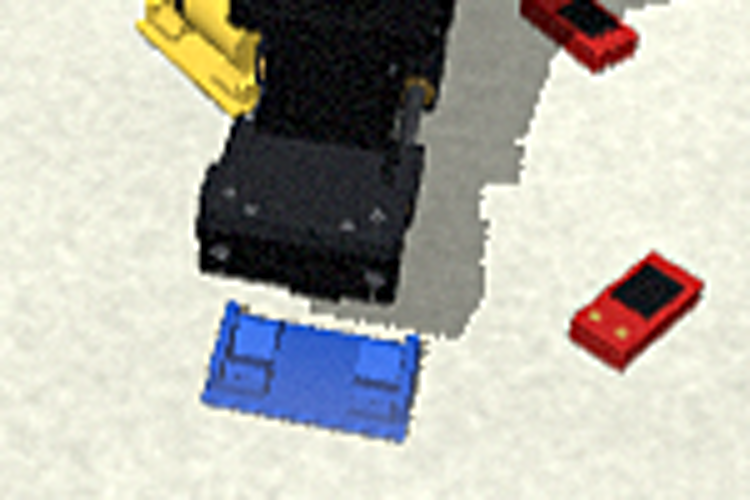

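The gripper body hides the cell here, but the width of 32.7 mm shows it is held. The blue cradle is clear at (310,375) in the zoom, so I lower it.

send_rows --deltas '[25,0.2,0.5,0,0,0,-0.7,48,0.2,0.5,0,0,0,-0.7,57,0.2,0.5,0,0,0,-0.7,61,0.2,0.5,0,0,0,-0.7,63,0.2,0.5,0,0,0,-0.7,65,0.2,0.5,0,0,0,-0.7,65,0.2,0.5,0,0,0,-0.7]'

```text
time_s: 18.08
position: [465.2, -84.5, 19.9]
orientation: [[-0.001, 0.946, 0.323], [-0.001, 0.323, -0.946], [-1.0, -0.001, 0.0]]
contact_force: [0.8, -0.7, -0.2]
width: 32.4
```

```bash
python3 go.py 465 -83.7 18.5 18.8
```

```text
t 18.075 pos [465.2 -84.5  19.9] w 32.4 F [ 0.8 -0.7 -0.2] q [ 0.23  0.45 -0.18  2.17  0.15  0.54 -1.3 ]
([1.4, 0.1, -0.9], [0.0, 0.0, 0.001])
```

send_rows --deltas '[0,0,-0.8,0,0,0,-0.7,1,0,-0.8,0,0,0,-0.7,2,0,-0.8,0,0,0,-0.7,2,0,-0.8,0,0,0,-0.7]'

```text
time_s: 18.58
position: [465.7, -85.0, 19.3]
orientation: [[-0.0, 0.947, 0.322], [-0.002, 0.322, -0.947], [-1.0, -0.001, 0.002]]
contact_force: [-2.6, -3.9, 13.9]
width: 32.2
```

```bash
python3 go.py 465 -83.7 18.5 18.8
```

```text
t 18.575 pos [465.7 -85.   19.3] w 32.2 F [-2.6 -3.9 13.9] q [ 0.23  0.45 -0.18  2.17  0.15  0.54 -1.3 ]
([0.8, -0.2, -1.4], [-0.0, 0.002, 0.001])
```

Contact shows 14 N at z 19.3, so it is seated. Release and lift.

send_rows --deltas '[-0.5,0,0,0,0,0,-0.7,-0.5,0,0,0,0,0,-0.2,-0.5,0,0,0,0,0,0.1,-0.5,0,0,0,0,0,0.3,-0.5,0,0,0,0,0,0.3,-25,0,0,0,0,0,0.3,-60,0,0,0,0,0,0.3,-95,0,0,0,0,0,0.3,-95,0,0,0,0,0,0.3]'

```text
time_s: 19.7
position: [466.3, -83.3, 114.6]
orientation: [[0.002, 0.946, 0.323], [-0.001, 0.323, -0.946], [-1.0, 0.002, 0.001]]
contact_force: [-0.6, 0.1, 0.1]
width: 56.6
```

```bash
python3 go.py 463.5 256.3 110 7.5
```

```text
t 19.7 pos [466.3 -83.3 114.6] w 56.6 F [-0.6  0.1  0.1] q [ 0.27  0.29 -0.22  2.1   0.09  0.76 -1.24]
([4.3, 107.1, -322.3], [0.198, 0.001, -0.002])
```

send_rows --deltas '[4,17,-50,0.05,0,0,0.3,4,35,-105,0.1,0,0,0.3,4,53,-160,0.15,0,0,0.3,4,72,-215,0.198,0,0,0.3,4,90,-268,0.198,0,0,0.3,4,102,-305,0.198,0,0,0.3,4,107.1,-322.3,0.198,0,0,0.3,4,107.1,-322.3,0.198,0,0,0.3,4,107.1,-322.3,0.198,0,0,0.3,4,107.1,-322.3,0.198,0,0,0.3,4,107.1,-322.3,0.198,0,0,0.3]'

```text
time_s: 21.08
position: [462.2, 254.9, 108.5]
orientation: [[-0.003, 0.992, 0.129], [-0.001, 0.129, -0.992], [-1.0, -0.003, 0.0]]
contact_force: [-0.1, 0.8, 0.1]
width: 56.6
```

```bash
python3 go.py 463.5 256.3 8 7.5; python3 - <<'E'
from meas import *
for n in("top","side"):
    c=env.read_camera(n);g=np.clip(c["frame"].astype(float)*1.6,0,255).astype(np.uint8);cv2.imwrite(f"pics/{n}9.png",g[:,:,::-1])
    g=g[200:260,210:290] if n=="top" else g[190:250,250:330];cv2.imwrite(f"pics/{n}9z.png",cv2.resize(g[:,:,::-1],None,fx=8,fy=8,interpolation=cv2.INTER_CUBIC))
E
```

```text
t 21.075 pos [462.2 254.9 108.5] w 56.6 F [-0.1  0.8  0.1] q [-0.35  0.38 -0.29  1.98  0.15  0.8  -2.17]
([100.5, 1.8, -1.2], [-0.002, 0.0, 0.003])
```

View pics/side9.png

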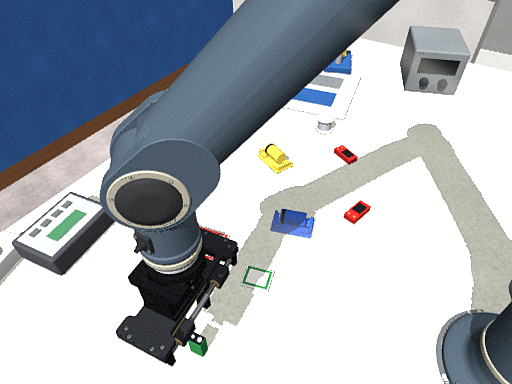

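View pics/side9z.png

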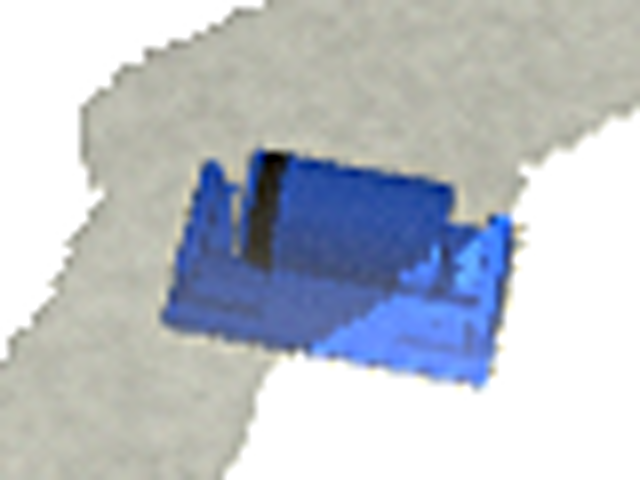

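View pics/top9z.png

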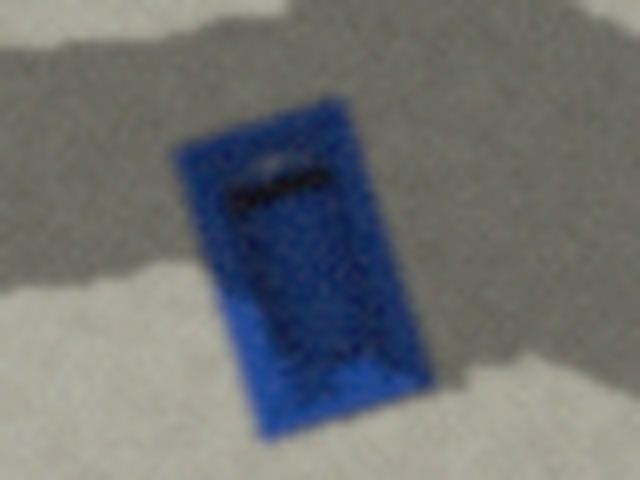

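The blue cell lies between the end stops of its cradle, and the open jaws are over the green block. Next I grasp it.

send_rows --deltas '[0,1.5,-1.2,0,0,0,0.3,40,1.5,-1.2,0,0,0,0.3,80,1.5,-1.2,0,0,0,0.3,99.5,1.5,-1.2,0,0,0,0.3,99.5,1.5,-1.2,0,0,0,0.3,99.5,1.5,-1.2,0,0,0,-0.3,99.5,1.5,-1.2,0,0,0,-0.9,99.5,1.5,-1.2,0,0,0,-0.9,99.5,1.5,-1.2,0,0,0,-0.9,99.5,1.5,-1.2,0,0,0,-0.9,99.5,1.5,-1.2,0,0,0,-0.9]' --force 12

```text
time_s: 22.55
position: [463.0, 257.4, 9.1]
orientation: [[-0.003, 0.991, 0.13], [-0.0, 0.13, -0.991], [-1.0, -0.003, -0.0]]
contact_force: [-1.5, 0.3, 3.6]
width: 17.4
```

```bash
python3 go.py 456 79 75 16.3
```

```text
t 22.55 pos [463.  257.4   9.1] w 17.4 F [-1.5  0.3  3.6] q [-0.39  0.54 -0.25  2.04  0.22  0.59 -2.23]
([-65.8, -30.4, 176.0], [-0.154, -0.0, 0.003])
```

send_rows --deltas '[-35,0,0,0,0,0,-0.9,-66,0,0,0,0,0,-0.9,-66,-9,50,-0.08,0,0,-0.9,-66,-18,100,-0.154,0,0,-0.9,-66,-26,150,-0.154,0,0,-0.9,-66,-30.4,176,-0.154,0,0,-0.9,-66,-30.4,176,-0.154,0,0,-0.9,-66,-30.4,176,-0.154,0,0,-0.9,-66,-30.4,176,-0.154,0,0,-0.9]'

```text
time_s: 23.68
position: [456.0, 80.6, 75.0]
orientation: [[-0.003, 0.959, 0.283], [0.001, 0.283, -0.959], [-1.0, -0.002, -0.001]]
contact_force: [0.6, -0.4, -0.6]
width: 17.5
```

```bash
python3 go.py 456 79 15 16.3; python3 - <<'E'
from meas import *
for n in("top","side"):
    c=env.read_camera(n);g=np.clip(c["frame"].astype(float)*1.6,0,255).astype(np.uint8)
    if n=="side":g=g[230:320,190:320];cv2.imwrite(f"pics/{n}10z.png",cv2.resize(g[:,:,::-1],None,fx=6,fy=6,interpolation=cv2.INTER_CUBIC))
E
```

```text
t 23.675 pos [456.   80.6  75. ] w 17.5 F [ 0.6 -0.4 -0.6] q [-0.01  0.35 -0.3   2.15  0.16  0.67 -1.71]
([60.0, -0.3, 1.6], [0.003, -0.001, 0.002])
```

View pics/side10z.png

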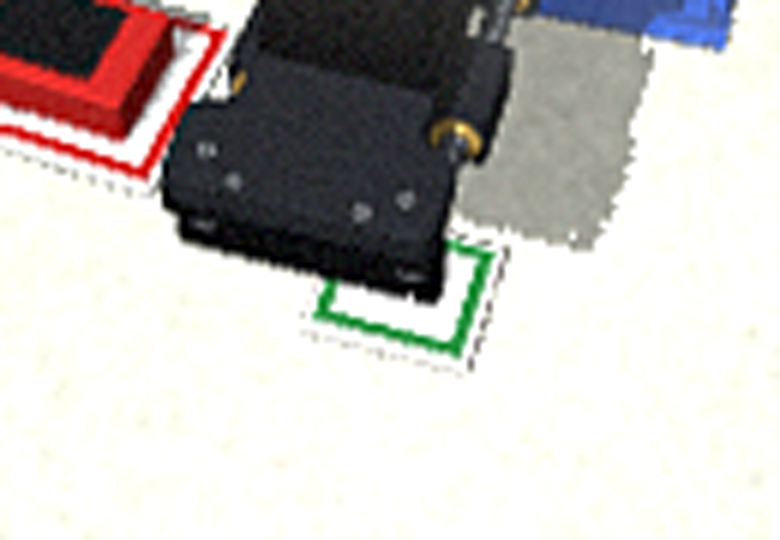

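The gripper hides the block, but the width of 17.5 mm shows it is held. The green pad is just below, so I lower it.

send_rows --deltas '[25,-0.2,0.8,0,0,0,-0.9,45,-0.2,0.8,0,0,0,-0.9,54,-0.2,0.8,0,0,0,-0.9,57,-0.2,0.8,0,0,0,-0.9,58.5,-0.2,0.8,0,0,0,-0.9,59.5,-0.2,0.8,0,0,0,-0.9,60,-0.2,0.8,0,0,0,-0.9,60,-0.2,0.8,0,0,0,-0.9]'

```text
time_s: 24.78
position: [455.9, 78.2, 15.1]
orientation: [[-0.002, 0.96, 0.281], [-0.0, 0.281, -0.96], [-1.0, -0.002, -0.001]]
contact_force: [-0.6, 0.4, -1.1]
width: 17.4
```

```bash
python3 go.py 456 79 15 16.3; python3 - <<'E'
from meas import *
for n in("top","side"):
    c=env.read_camera(n);g=np.clip(c["frame"].astype(float)*1.6,0,255).astype(np.uint8)
    if n=="side":g=g[230:320,190:320];cv2.imwrite(f"pics/{n}11z.png",cv2.resize(g[:,:,::-1],None,fx=6,fy=6,interpolation=cv2.INTER_CUBIC))
E
```

```text
t 24.775 pos [455.9  78.2  15.1] w 17.4 F [-0.6  0.4 -1.1] q [-0.05  0.46 -0.26  2.19  0.23  0.53 -1.77]
([0.1, 0.3, -0.8], [0.0, -0.001, 0.002])
```

View pics/side11z.png

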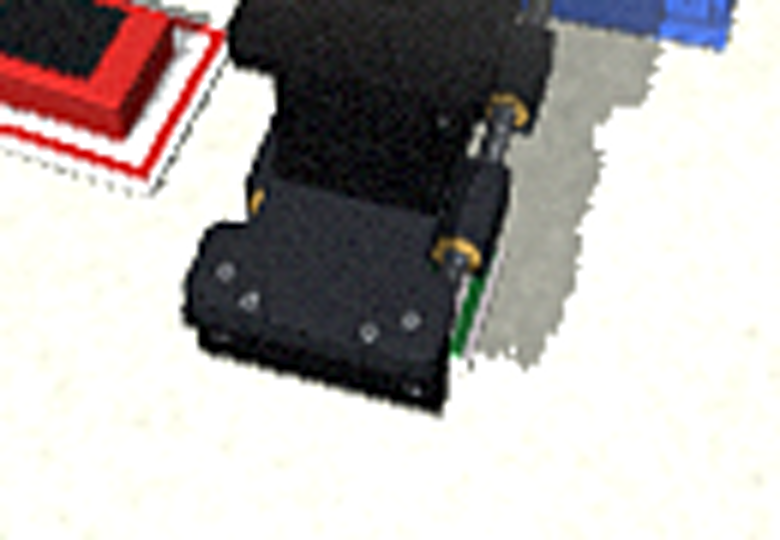

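No contact force yet, so I ease down until it touches.

send_rows --deltas '[0.5,0.2,-0.5,0,0,0,-0.9,1,0.2,-0.5,0,0,0,-0.9,1,0.2,-0.5,0,0,0,-0.9]'

```text
time_s: 25.25
position: [456.0, 78.2, 15.1]
orientation: [[-0.003, 0.96, 0.281], [-0.001, 0.281, -0.96], [-1.0, -0.003, 0.001]]
contact_force: [-4.2, -1.8, 12.4]
width: 17.7
```

send_rows --deltas '[-0.8,0,0,0,0,0,-0.9,-0.8,0,0,0,0,0,-0.4,-0.8,0,0,0,0,0,0,-0.8,0,0,0,0,0,0.2,-0.8,0,0,0,0,0,0.2,-20,0,0,0,0,0,0.2,-60,0,0,0,0,0,0.2,-100,0,0,0,0,0,0.2,-150,0,0,0,0,0,0.2,-150,0,0,0,0,0,0.2]'

```text
time_s: 26.5
position: [458.9, 79.5, 167.5]
orientation: [[0.006, 0.96, 0.281], [0.001, 0.281, -0.96], [-1.0, 0.006, 0.001]]
contact_force: [-0.4, -0.0, -0.1]
width: 52.3
```

```bash
python3 go.py 330 -400 220 16.3
```

```text
t 26.5 pos [458.9  79.5 167.5] w 52.3 F [-0.4 -0.  -0.1] q [ 0.04  0.21 -0.34  2.06  0.09  0.88 -1.64]
([-53.8, -258.0, 424.0], [0.0, 0.001, -0.006])
```

Move the arm out of view and check everything.

send_rows --deltas '[-50,0,40,0,0,0,0.2,-53.8,0,90,0,0,0,0.2,-53.8,0,140,0,0,0,0.2,-53.8,-30,190,0,0,0,0.2,-53.8,-70,235,0,0,0,0.2,-53.8,-110,280,0,0,0,0.2,-53.8,-150,325,0,0,0,0.2,-53.8,-150,375,0,0,0,0.2,-53.8,-150,430,0,0,0,0.2,-53.8,-150,480,0,0,0,0.2,-53.8,-150,530,0,0,0,0.2,-53.8,-150,580,0,0,0,0.2,-53.8,-150,580,0,0,0,0.2]'

```text
time_s: 28.12
position: [473.8, -523.3, 214.4]
orientation: [[-0.006, 0.961, 0.277], [0.0, 0.277, -0.961], [-1.0, -0.006, -0.002]]
contact_force: [-0.5, 1.6, -0.3]
width: 52.1
```

```bash
python3 - <<'E'
from meas import *
T,S=tb()
for n,c in(("top",T),("side",S)):
    g=np.clip(c["frame"].astype(float)*1.5,0,255).astype(np.uint8)
    g=g[80:260,85:355] if n=="top" else g[130:320,130:370];cv2.imwrite(f"pics/{n}12z.png",cv2.resize(g[:,:,::-1],None,fx=2.9,fy=2.9,interpolation=cv2.INTER_CUBIC))
    for (nm,u,xy) in(("blk",0,(100,0)),):pass
E
```

```text
(no output)
```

View pics/top12z.png

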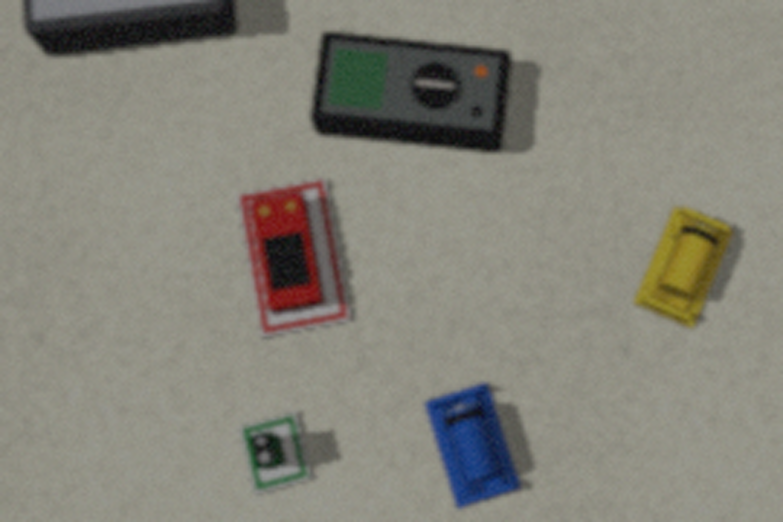

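View pics/side12z.png

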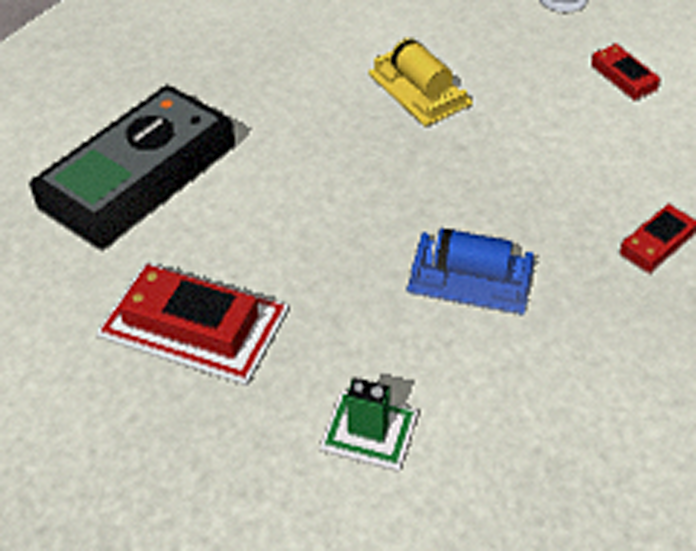

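Everything is in place by eye. Now I measure the offsets.

```bash
python3 - <<'E'
from meas import *
T,S=tb()
def loc(p,o,deg):
    a=np.radians(deg);d=np.array(p)[:2]-o;return np.round([d@[np.cos(a),np.sin(a)],d@[-np.sin(a),np.cos(a)]],1)
for n,c,k in(("top",T,(160,130,215,205)),("side",S,(155,215,240,270))):
    x0,y0,x1,y1=k
    f=cv2.resize(c["frame"][y0:y1,x0:x1],None,fx=8,fy=8,interpolation=cv2.INTER_CUBIC)
    hs=cv2.cvtColor(f,cv2.COLOR_RGB2HSV)
    m=mask(f,'red')|cv2.inRange(hs,(0,0,0),(180,255,45))
    m=cv2.morphologyEx(m,cv2.MORPH_OPEN,np.ones((33,33),np.uint8))
    cv2.imwrite(f"pics/m{n}.png",m)
    q=max(cv2.findContours(m,cv2.RETR_EXTERNAL,cv2.CHAIN_APPROX_NONE)[0],key=cv2.contourArea)
    w=np.array([onz(c,(p+.5)/8-.5+[x0,y0],18.5)[:2] for p in q[:,0]],np.float32)
    r=cv2.minAreaRect(w);print("pack",n,np.round(r[0],1),np.round(r[1],1),round(r[2],1),"local",loc(r[0],[623.3,71.5],12.4))
for n,c,k in(("top",T,(165,220,195,252)),("side",S,(240,250,280,295))):
    x0,y0,x1,y1=k;g=np.clip(c["frame"][y0:y1,x0:x1].astype(float)*1.6,0,255).astype(np.uint8)[:,:,::-1]
    cv2.imwrite(f"pics/b{n}.png",cv2.resize(g,None,fx=13,fy=13,interpolation=cv2.INTER_CUBIC))
for n,c,k in(("top",T,(225,208,268,260)),("side",S,(265,205,320,242))):
    x0,y0,x1,y1=k;g=np.clip(c["frame"][y0:y1,x0:x1].astype(float)*1.8,0,255).astype(np.uint8)[:,:,::-1]
    cv2.imwrite(f"pics/cb{n}.png",cv2.resize(g,None,fx=11,fy=11,interpolation=cv2.INTER_CUBIC))
for n,c,k in(("top",T,(300,145,345,197)),("side",S,(250,138,300,180))):
    x0,y0,x1,y1=k;g=np.clip(c["frame"][y0:y1,x0:x1].astype(float)*1.6,0,255).astype(np.uint8)[:,:,::-1]
    cv2.imwrite(f"pics/cy{n}.png",cv2.resize(g,None,fx=11,fy=11,interpolation=cv2.INTER_CUBIC))
# predicted seated-cell nub/back end-top points
for nm,o,d in(("blue",[465,-83.7],18.8),("yel",[622.5,-262.2],-22.8)):
    u=np.array([np.cos(np.radians(d)),np.sin(np.radians(d))])
    for n,c,k in(("top",T,(225,208) if nm=="blue" else (300,145)),("side",S,(265,205) if nm=="blue" else (250,138))):
        print(nm,n,[((proj(c,[*(np.array(o)+s*30.5*u),44.5])-k+.5)*11).round(0).tolist() for s in(1,-1)])
E
```

```text
pack top [626.6  79.9] [104.7  53.6] 12.4 local [5.  7.5]
pack side [623.2  73.6] [105.   60.2] 12.4 local [0.4 2.1]
blue top [[207.0, 136.0], [295.0, 412.0]]
blue side [[165.0, 65.0], [459.0, 118.0]]
yel top [[313.0, 132.0], [208.0, 382.0]]
yel side [[197.0, 55.0], [343.0, 181.0]]
```

View pics/bside.png

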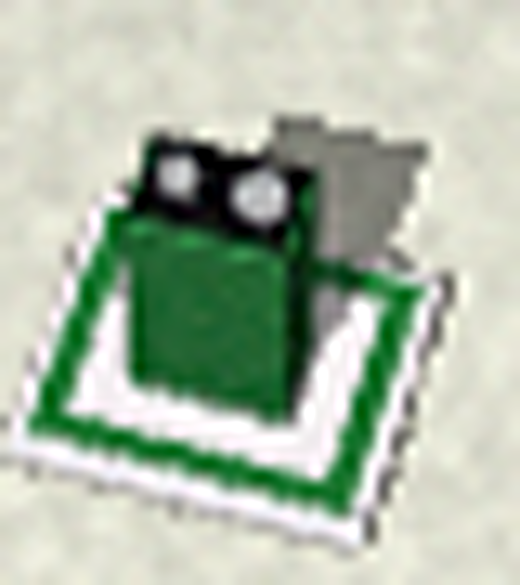

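View pics/cbside.png

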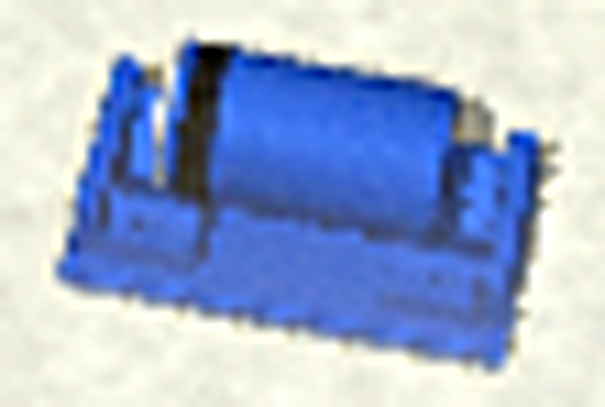

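View pics/cyside.png

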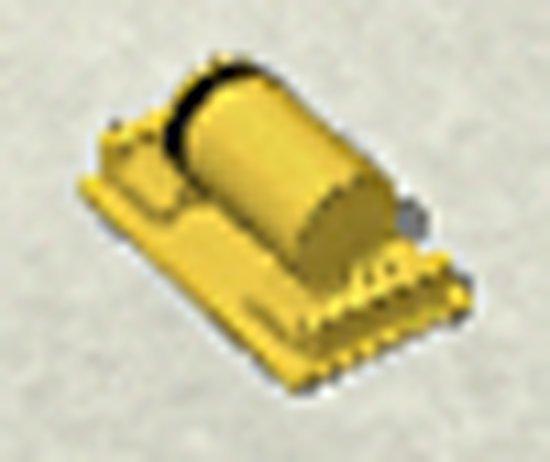

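View pics/cbtop.png

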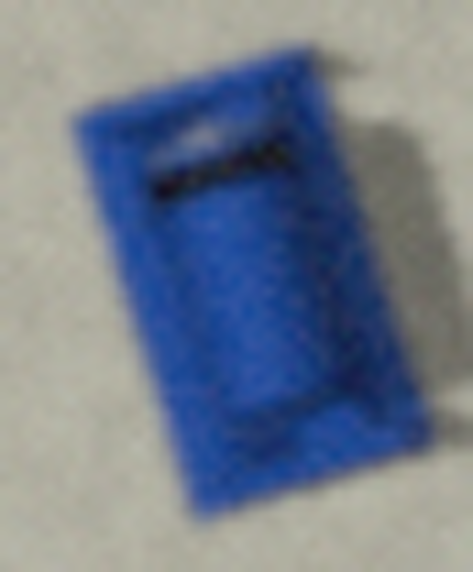

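View pics/btop.png

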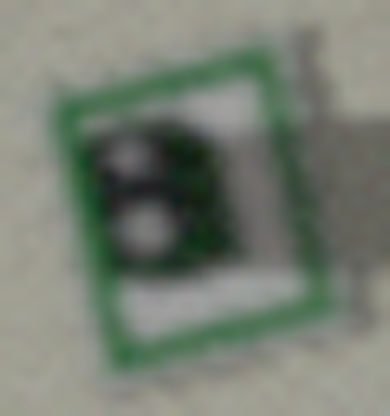

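```bash
python3 - <<'E'
from meas import *
T,S=tb()
for n,c,k in(("top",T,(165,135,210,200)),("side",S,(160,215,235,268))):
    x0,y0,x1,y1=k;g=np.clip(c["frame"][y0:y1,x0:x1].astype(float)*1.7,0,255).astype(np.uint8)[:,:,::-1]
    cv2.imwrite(f"pics/p{n}.png",cv2.resize(g,None,fx=9,fy=9,interpolation=cv2.INTER_CUBIC))
def loc(p,o,deg):
    a=np.radians(deg);d=np.array(p)[:2]-o;return np.round([d@[np.cos(a),np.sin(a)],d@[-np.sin(a),np.cos(a)]],1)
f=lambda q,z:np.array([loc(onz(S,(240+x/13-.5,250+y/13-.5),z),[456,79],16.3) for x,y in q])
print("block top",f([(150,135),(318,175),(295,248),(135,215)],52).tolist(),f([(150,135),(318,175),(295,248),(135,215)],52).mean(0))
print("block base",f([(135,380),(285,420),(308,355)],6).tolist())
E
```

```text
block top [[13.2, -5.8], [-13.3, -6.2], [-13.5, 7.2], [11.1, 8.5]] [-0.625  0.925]
block base [[12.0, 8.2], [-12.5, 8.3], [-12.7, -3.9]]
```

View pics/pside.png

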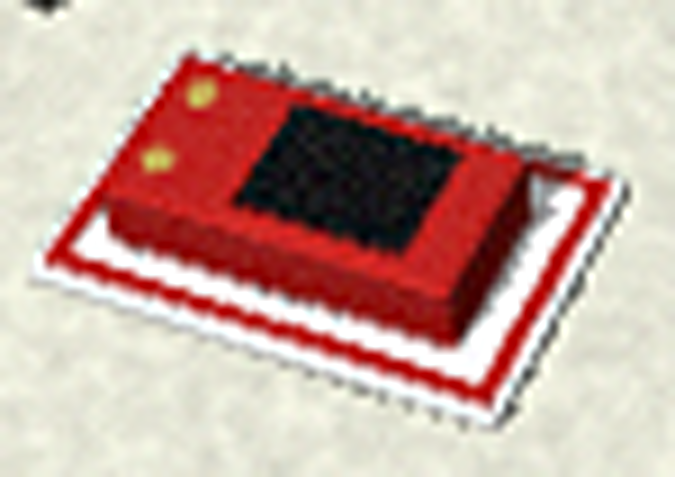

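View pics/ptop.png

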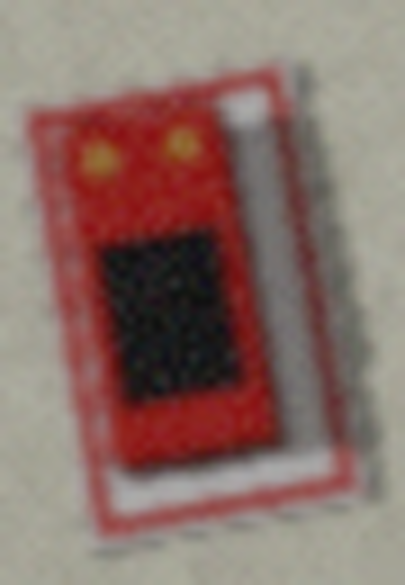

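```bash
python3 - <<'E'
from meas import *
T,S=tb()
def loc(p,o,deg):
    a=np.radians(deg);d=np.array(p)[:2]-o;return np.round([d@[np.cos(a),np.sin(a)],d@[-np.sin(a),np.cos(a)]],1)
f=lambda c,k,q,z:np.array([loc(onz(c,(k[0]+x/9-.5,k[1]+y/9-.5),z),[623.3,71.5],12.4) for x,y in q])
a=f(S,(160,215),[(445,297),(525,160),(190,55),(105,197)],31);print(a.tolist(),a.mean(0))
print(f(S,(160,215),[(455,347),(118,238)],6).tolist())
a=f(T,(165,135),[(272,440),(120,465),(80,120),(215,100)],31);print(a.tolist(),a.mean(0))
for (o,d) in((465,-83.7),18.8),((622.5,-262.2),-22.8): pass
E
```

```text
[[-47.9, 26.8], [-48.1, -17.2], [45.0, -18.4], [42.0, 28.7]] [-2.25   4.975]
[[-46.3, 23.2], [46.4, 22.8]]
[[-47.6, -17.0], [-46.5, 23.7], [49.0, 18.5], [47.5, -18.1]] [0.6   1.775]
```

All four are within tolerance. The cells cannot fail along the groove: the end stops allow only ±9 mm and the limit is 10.5 mm. Handing in.

```bash
python3 - <<'E'
from bench import env
s=env.sense();print(s["time_s"],s["contact_force"],s["qd"]);print(env.close_job())
E
```

```text
28.525 [-0.30285579 -0.11427575  0.80792649] [ 0.00324957  0.00074514  0.00377532 -0.0060361   0.00083562  0.00028065
 -0.0008296 ]
the job is handed in; nothing more can be done
None
```

All four batteries are in their own places and I handed the job in at 28.5 s, well inside the 109 s limit. `close_job()` gives no verdict, so these are my own last checks:

- **Red pack:** flat on its board and lined up with the outline. Its centre measured about 2 to 5 mm off in the side view and about 2 mm off in the top view, against a 10 mm limit. An automatic mask gave up to 7.5 mm, but it had merged with the painted outline, so I rejected it.
- **Green block:** upright, about 1 mm off centre and aligned with its outline (side-view corners only).
- **Blue and yellow cells:** both lie in their grooves between the end stops. Each met 11–14 N as it was lowered, and each read as seated in the pictures. Along the groove I could only measure to a few millimetres, and the two views of the yellow cell differed by that much. The end stops allow only ±9 mm, inside the 10.5 mm limit.
- **Meter and spool:** the meter looked unmoved in the last pictures and the spool in earlier ones; I did not measure either. The arm never came near the meter or spool at low height, and the two small red packs were left alone.
- **Arm:** parked clear of everything with the gripper open and empty.

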